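# Stir the beads and hold the sample lift at the top of its cam

### The arm

A 6-joint arm with a two-finger parallel gripper is mounted at the origin on the work surface. World frame = base frame: x ahead of the robot, y to its left, z up, the work surface at z = 0. Lengths are in m, angles in rad, forces in N, time in s.
With the tool pointing down it reaches from about 0.3 to 0.85 m from the base axis. Payload 4.2 kg.
Tool frame: the origin (TCP) lies between the finger pads; the fingertips stand 25 mm ahead of it and the grasp point (between the pads) lies 6 mm ahead of it; z points along the fingers, y is the line along which they close (so a half turn about z gives the same grasp; the last joint's range is limited). The gripper opens to 91 mm and grips with 3 to 60 N. Pads are 32 mm wide; open, the fingers measure 118 mm over their backs; the gripper's body (76 mm by 178 mm) begins 60 mm behind the grasp point.
Start: joints at [1.091, 0.32, 1.565, -0, 1.257, -0.02], TCP at [0.255, 0.515, 0.207] pointing down, gripper open.
Joint ranges: [-3.11, 3.11], [-0.84, 2.01], [0.21, 2.61], [-1.34, 4.49], [0.05, 2.63], [-2.56, 2.56]. Speed limits (rad/s): [2.57, 2.57, 3.14, 3.14, 3.14, 3.14].

### API

Orientations are given as a 3x3 rotation matrix whose columns are the frame's x, y, z axes.
In Python, from station import robot, viewer gives the robot as it stands. The module is installed in compiled form; this text tells all that it offers. Calls block until the motion is done:
- robot.reach(position, orientation): joint-space move of the TCP to a pose.
- robot.servo_line(position, ori=None, v=0.15): straight line of the TCP; ori=None keeps the orientation; v is the mean speed in m/s.
- robot.move_joints(angles): joint-space move.
- robot.release() and robot.grasp(effort=None): open the fingers fully, or close them until they stop; effort is the grip in N (None keeps the last).
- robot.wait(seconds).
- robot.ik(position, orientation): joint angles nearest the present ones, or None.
- robot.get_obs(): the state.
- viewer.snapshot(name): name is "scene" or "top" or "wrist"; returns a dict with "img" (384x512x3 uint8, blue, green, red), "K" (3x3 intrinsics, pixels), "view" (4x4, takes a point from world to camera coordinates). Camera axes: x right, y up, looking along -z (the intrinsics and any distortion apply to the point x, -y, -z); pixel columns grow to the right and rows downward; lengths in m; the calibration is good to about 2 mm. A picture is of the moment at which its call begins. There is no depth.
A pose or a line that the arm cannot do raises robot.Unreachable and nothing moves.
- robot.finish_job(): hands the job in; it is judged then, once.
The state is a dict: "time_s": time; "qpos": joint angles; "qvel": joint speeds; "tau": joint torques, N m; "tcp_pos": TCP position; "ee_rot": TCP orientation; "contact_force": force on the tool from outside, world axes, zero at the start; "wrist_torque": the same for the moment, N m; "opening": finger opening in m; "gripper_force": force on a finger pad.
Only numpy, scipy, OpenCV 4.12 (cv2) and the standard library are available. Lean on these libraries where they do the work, as an engineer would, in place of code of your own. Each camera call takes 0.05 s, during which the arm holds its last target. There are 200 camera calls.

### The job

Take the stirring rod out of its rack and stir the ceramic beads in the glass dish with it, tip near the bottom and about half-way out from the middle, three full turns round, then hang the rod back in its rack and let go of it. Then swing the cam lever up until the dish stands at its highest (lever upright, not past it) and keep hold of the lever there for the reading: the program finishes while still holding it. Keep every bead in the dish and leave the flask, jar and bottle where they are.

Things in the scene. Friction and masses are not known exactly. Their poses are not given: they have to be found in the camera images.
- station: fixed sample lift: base 200 x 230 x 14 (y -80 to +150), four guide posts 10 thick, 120 high, at x +-75, y +-55, a lifting plate bearing a glass dish, a grey reader box (100 x 55, 138 high) at y +117. Origin on the bench below the dish's centre, z up. The cam lever swings in the x-z plane on the -y side; hinge along y at x +20, z 50
- cam_lever (a joint): angle, rad, of a steel arm (y -94 to -102 of the station) with a grey round crossbar, 18 thick, along y (-94 to -165), to grasp from above; it may turn in the fingers. 0 = rest, leaning to the station's -x, 1.4 short of upright; grows rising; 1.4 = upright = highest lift; beyond, to the stop at 2.0, the dish sinks. A spring (2 N at the bar at rest, 7 N upright) pulls it back to 0
- lever_grip (a point): middle of the free part of the crossbar, on its axis (y = -137 of the station), 90 from the hinge axis
- lever_hinge (a point): point on the lever's hinge axis, level along that axis with lever_grip (y = -137); the grip moves about it on a circle of radius 90 in the station's x-z plane
- dish_lift (a joint): how far the plate and the dish are raised by the cam, m: 0 at rest, about 0.020 at the highest point (lever at 1.4), falling off by only 0.3 mm for 0.16 rad either way
- dish_in (a point): centre of the dish's inner floor, 83 above the bench at rest; axes as the station's. The clear glass dish has an inner radius of 42, wall 4, its rim 45 above this point; it is fixed on the lifting plate
- rack: fixed white rack, 90 x 90: base plate, four thin corner posts and a top plate 10 thick whose upper face is 110 above the bench, with a round through hole of 20 in the middle. Origin on the bench under the hole's centre
- rod: stirring rod, 70 g, hanging upright in the rack's hole by its collar. Origin: centre of the collar's underside (110 above the bench when hung), z up. Collar 34 across, 6 thick; above it a black square handle 18 x 18, 6 to 56 above the origin, sides along the rod's x and y; below, a round steel rod 12 thick, 100 long
- rod_tip (a point): lower end of the stirring rod, 100 below its origin
- bead0: one of seven alike white ceramic beads, 18 across, loose in the dish, at the start in a ring 30 from its centre that leaves the middle free; origin at its centre
- bead1: one of seven alike white ceramic beads, 18 across, loose in the dish, at the start in a ring 30 from its centre that leaves the middle free; origin at its centre
- bead2: one of seven alike white ceramic beads, 18 across, loose in the dish, at the start in a ring 30 from its centre that leaves the middle free; origin at its centre
- bead3: one of seven alike white ceramic beads, 18 across, loose in the dish, at the start in a ring 30 from its centre that leaves the middle free; origin at its centre
- bead4: one of seven alike white ceramic beads, 18 across, loose in the dish, at the start in a ring 30 from its centre that leaves the middle free; origin at its centre
- bead5: one of seven alike white ceramic beads, 18 across, loose in the dish, at the start in a ring 30 from its centre that leaves the middle free; origin at its centre
- bead6: one of seven alike white ceramic beads, 18 across, loose in the dish, at the start in a ring 30 from its centre that leaves the middle free; origin at its centre
- flask: bystander: small stoppered conical flask, 68 across, 100 high; origin under its centre; leave alone
- jar: bystander: white jar, 64 across, 85 high; origin under its centre; leave alone
- bottle: bystander: clear reagent bottle, 68 across, 160 high; origin under its centre; leave alone

How it is judged:
By the outcome, as a careful person would: the job done as asked, in the order asked, and still so for the second after the job is handed in, while the arm keeps its last pose, push and grip.
It also fails if it takes over 72 s, if anything falls off the work surface, if the arm or the gripper's body presses on something with over 40 N, if the wrist force passes 120 N, or if a joint passes its speed limit or range.

## Working session

There is one attempt and no reset: what is moved stays moved. The work goes in short steps, each a Python script; the robot and the scene stay as the last script left them, time stands still between calls to the robot, and variables do not carry over. Pictures are saved under pics/ and viewed, at most 10 in all, crops included, and the job is handed in when it is done.

```bash
mkdir -p pics
python3 - <<'E'
from station import robot, viewer
import cv2, numpy as np, pickle
for n in ["scene","top"]:
    s=viewer.snapshot(n); cv2.imwrite(f"pics/{n}0.png",cv2.resize(s["img"],(800,600),interpolation=cv2.INTER_CUBIC))
    cv2.imwrite(f"pics/raw_{n}.png",s["img"])
    pickle.dump(s,open(f"{n}.pkl","wb")); print(n,s["K"].round(1).tolist(),s["view"].round(3).tolist(),[k for k in s])
print(robot.get_obs())
E
```

```text
scene [[458.2, 0.0, 254.3], [0.0, 458.2, 194.1], [0.0, 0.0, 1.0]] [[0.056, 0.998, -0.005, 0.029], [-0.86, 0.051, 0.508, 0.448], [0.507, -0.024, 0.861, -1.821], [0.0, 0.0, 0.0, 1.0]] ['img', 'K', 'view']
top [[372.7, 0.0, 258.0], [0.0, 372.7, 186.4], [0.0, 0.0, 1.0]] [[0.023, -1.0, -0.001, -0.069], [0.985, 0.022, 0.17, -0.589], [-0.17, -0.005, 0.985, -0.934], [0.0, 0.0, 0.0, 1.0]] ['img', 'K', 'view']
{'time_s': 0.1, 'qpos': array([ 1.09098591e+00,  3.20218895e-01,  1.56555087e+00, -3.70394260e-05,
        1.25741299e+00, -1.99893058e-02]), 'qvel': array([-0.00134146, -0.00135262, -0.00250229,  0.00089237,  0.00111434,
        0.00131191]), 'tau': array([-1.47252563e-04, -4.13338745e+01, -2.32508433e+01,  7.27748475e-02,
        4.22402588e-02, -5.33983268e-05]), 'tcp_pos': array([0.25496671, 0.51485867, 0.20631198]), 'ee_rot': array([[-8.96136983e-01,  4.43776987e-01, -7.02747294e-04],
       [ 4.43777544e-01,  8.96135847e-01, -1.42680795e-03],
       [-3.42749104e-06, -1.59047884e-03, -9.99998735e-01]]), 'contact_force': array([ 0.78235713, -0.30443452, -0.13713367]), 'wrist_torque': array([-0.0246414 ,  0.03678837, -0.00971061]), 'gripper_force': 0.0, 'opening': 0.09103108739085845}
```

View pics/scene0.png

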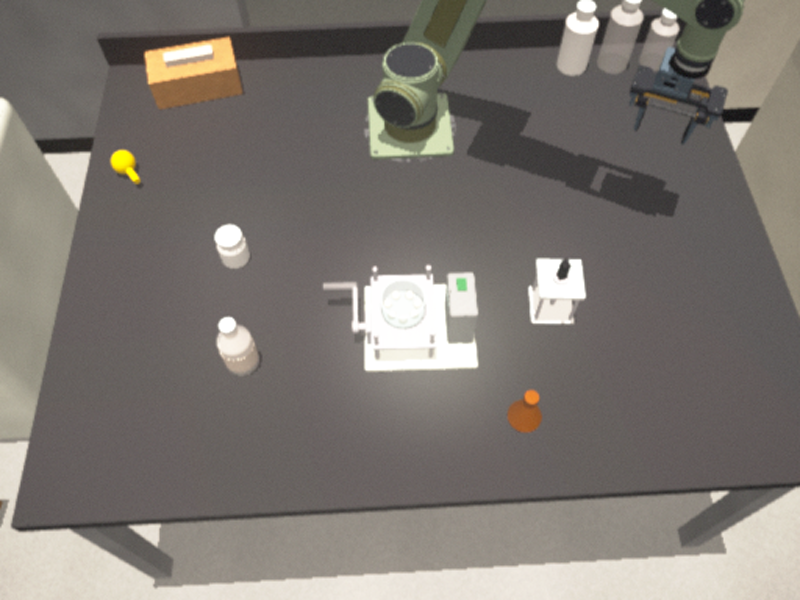

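View pics/top0.png

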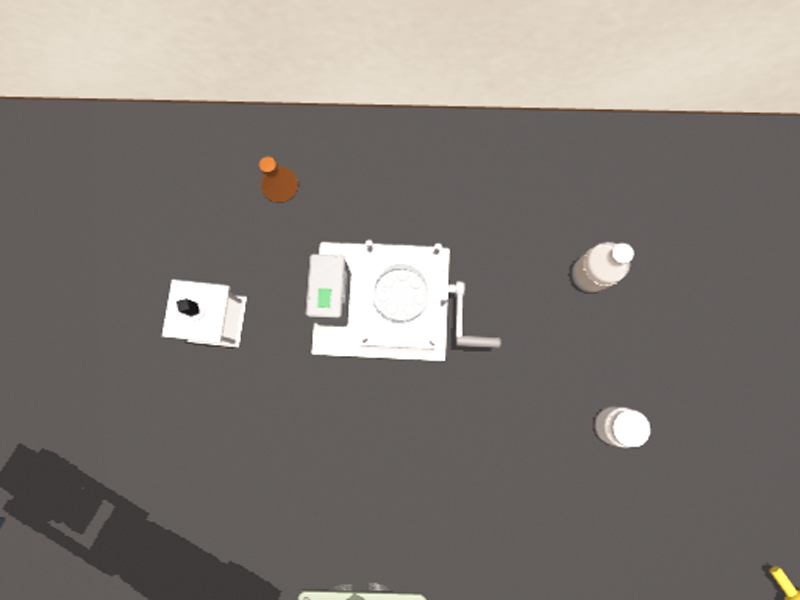

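The scene view shows the station centred near (404,305), with the lever bar at (325–356,286), the rack top near (561,279) and the flask at (525,415). The top view shows the dish at (400,292), the bar at (460–499,342) and the rack top centre at (196,311). I'll triangulate these coarsely, then take wrist views.

```bash
cat > h.py <<'E'
import numpy as np, cv2, pickle
def P(s): return s["K"]@np.diag([1,-1,-1.])@s["view"][:3]
def tri(*obs):
    A=[]
    for s,(u,v) in obs:
        p=P(s); A+= [u*p[2]-p[0], v*p[2]-p[1]]
    A=np.array([a/np.linalg.norm(a[:3]) for a in A])
    return np.linalg.lstsq(A[:,:3],-A[:,3],rcond=None)[0]
def proj(s,X):
    q=P(s)@np.append(X,1); return q[:2]/q[2]
def onz(s,uv,z):
    p=P(s); A=np.array([uv[0]*p[2]-p[0],uv[1]*p[2]-p[1]]); return np.append(np.linalg.solve(A[:,:2],-A[:,3]-A[:,2]*z),z)
def yaw(a):  # tool down; tool x at angle a, y = a-90
    c,s=np.cos(a),np.sin(a); return np.array([[c,s,0],[s,-c,0],[0,0,-1.]])
E
python3 - <<'E'
from h import *
S=pickle.load(open("scene.pkl","rb"));T=pickle.load(open("top.pkl","rb"))
for n,a,b in [("racktop",(561,279),(196,311)),("dish rim",(404,303),(400,292)),("bar far end",(325,286),(499,342)),("bar near",(356,287),(460,341)),("flask top",(531,397),(268,164)),("bottle top",(228,325),(623,253)),("jar",(229,237),(631,428))]:
    print(n,tri((S,np.array(a)/1.5625),(T,np.array(b)/1.5625)).round(3))
for n,b in [("base TL",(320,243)),("TR",(449,249)),("BR",(444,360)),("BL",(312,354))]: print(n,onz(T,np.array(b)/1.5625,.014).round(3))
E
```

```text
racktop [0.542 0.274 0.105]
dish rim [ 0.58  -0.049  0.106]
bar far end [ 0.507 -0.212  0.069]
bar near [ 0.508 -0.148  0.061]
flask top [0.793 0.176 0.098]
bottle top [ 0.639 -0.387  0.158]
jar [ 0.375 -0.417  0.079]
base TL [0.681 0.095 0.014]
TR [ 0.675 -0.135  0.014]
BR [ 0.479 -0.128  0.014]
BL [0.484 0.099 0.014]
```

Run:
```python
from h import *
from station import robot, viewer
R=yaw(np.pi)
robot.servo_line([0.255,0.515,0.36])
for i,p in enumerate([[.50,.23,.36],[.50,.31,.36],[.52,-.03,.36],[.52,-.12,.36]]):
    robot.reach(p,R) ; robot.wait(.3)
    s=viewer.snapshot("wrist"); pickle.dump(s,open(f"w{i}.pkl","wb")); cv2.imwrite(f"pics/w{i}.png",s["img"])
    c=[np.array([.542,.274,.11]),np.array([.55,-.09,.1])][i//2]
    print(i,robot.get_obs()["tcp_pos"].round(3),proj(s,c).round(0),np.linalg.inv(s["view"])[:3,3].round(3),s["K"][0].round(1))
m=[cv2.imread(f"pics/w{i}.png") for i in range(4)]
m=np.vstack([np.hstack(m[:2]),np.hstack(m[2:])]); cv2.imwrite("pics/wm.png",cv2.resize(m,(800,600),interpolation=cv2.INTER_AREA))
print(robot.get_obs()["time_s"])
```

```text
0 [0.5  0.23 0.36] [288. 192.] [0.418 0.231 0.537] [319.9   0.  256.1]
1 [0.5   0.309 0.36 ] [231. 191.] [0.419 0.309 0.537] [319.9   0.  256.1]
2 [ 0.52  -0.029  0.36 ] [213. 181.] [ 0.439 -0.029  0.537] [319.9   0.  256.1]
3 [ 0.52  -0.119  0.36 ] [277. 181.] [ 0.439 -0.119  0.537] [319.9   0.  256.1]
6.2167
```

View pics/wm.png

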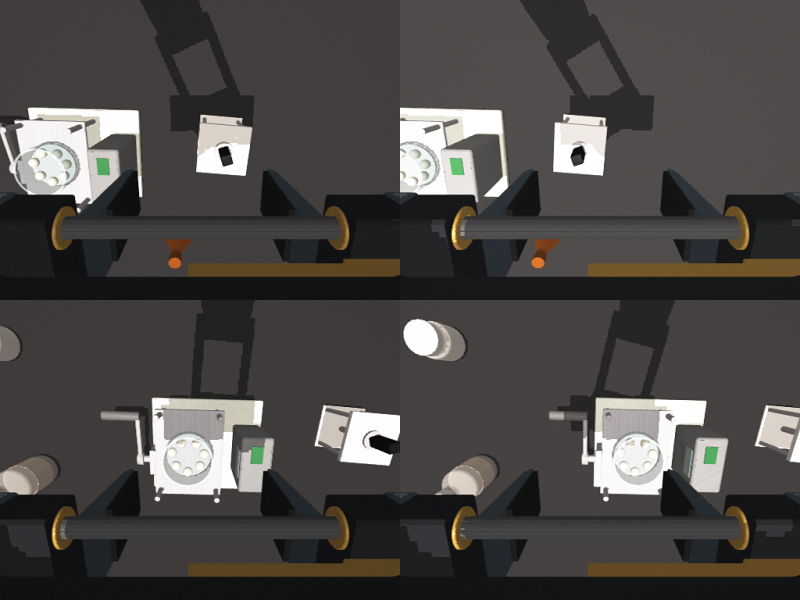

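The four wrist views show the rack, dish with its ring of beads, lever and bystanders clearly. I'll enlarge the rack and station parts of each pair.

Run:
```python
from h import *
W=[cv2.imread(f"pics/w{i}.png") for i in range(4)]
def crop(im,c0,r0,w,h,f,W,H): return cv2.resize(im[r0:r0+h,c0:c0+w],None,fx=f,fy=f,interpolation=cv2.INTER_CUBIC)
o=np.zeros((600,800,3),np.uint8)
def put(im,x,y): o[y:y+im.shape[0],x:x+im.shape[1]]=im
put(crop(W[0],240,150,100,75,3.4,0,0),0,0)
put(crop(W[1],186,150,100,75,3.4,0,0),400,0)
put(crop(W[2],125,120,160,138,2.5,0,0),0,255)
put(crop(W[3],185,120,160,138,2.5,0,0),400,255)
cv2.imwrite("pics/crops.png",o)
```

```text
(no output)
```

View pics/crops.png

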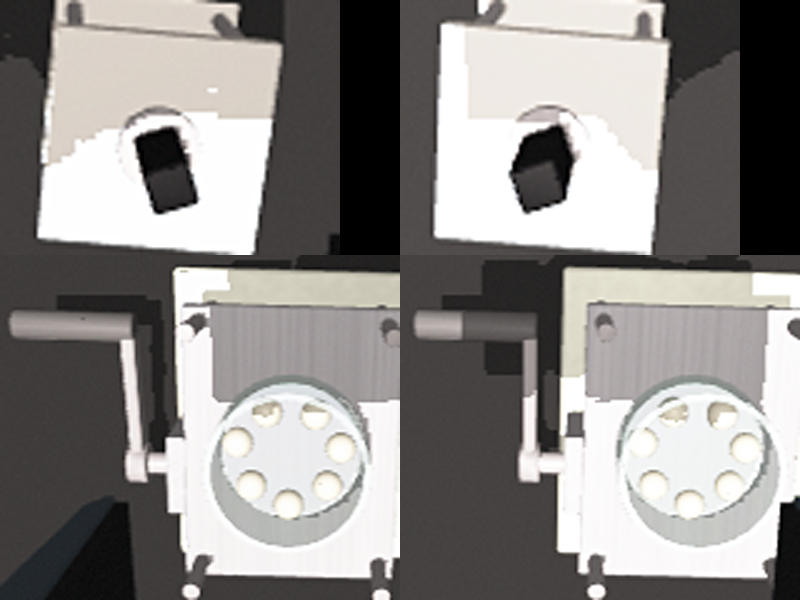

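Crop readings:

| View | Rack plate corners | Handle top | Bar axis | Seven-bead centroid |
|---|---|---|---|---|
| w0 | (55,24) (281,43) (255,254) (37,237) | about (172,188) | – | – |
| w2 | – | – | (10,324)–(133,327) | (289,456) |

I'll triangulate these.

Run:
```python
from h import *
W=[pickle.load(open(f"w{i}.pkl","rb")) for i in range(4)]
O=[((0,0),3.4,(240,150)),((400,0),3.4,(186,150)),((0,255),2.5,(125,120)),((400,255),2.5,(185,120))]
px=lambda i,p:(np.array(p)-O[i][0]+.5)/O[i][1]-.5+O[i][2]
def t(n,i,a,b): 
    X=tri((W[i],px(i,a)),(W[i+1],px(i+1,b))); e=np.linalg.norm(proj(W[i],X)-px(i,a)); print(n,X.round(4),e.round(2)); return X
c0=[(55,24),(281,43),(255,254),(37,237)]; c1=[(440,24),(669,40),(652,254),(435,237)]
C=[t("rackc",0,a,b) for a,b in zip(c0,c1)]; print("rack mean",np.mean(C,0).round(4))
for i,c in ((0,c0),(1,c1)):
    Q=np.array([onz(W[i],px(i,p),.11) for p in c]); print("  z=.11:",Q.mean(0).round(4),Q[:,:2].round(4).tolist())
h0=[(145,172),(190,162),(198,204),(156,214)]; h1=[(511,174),(549,160),(566,198),(526,213)]
H=[t("handle",0,a,b) for a,b in zip(h0,h1)]; print("handle mean",np.mean(H,0).round(4))
for i,c in ((0,h0),(1,h1)):
    Q=np.array([onz(W[i],px(i,p),.166) for p in c]); d=(Q[3]-Q[0]+Q[2]-Q[1]); print("  z=.166:",Q.mean(0).round(4),np.degrees(np.arctan2(d[1],d[0])).round(1), np.linalg.norm(np.diff(Q,axis=0),axis=1).round(4))
b=t("beads",2,(289.1,456.3),(694.6,456)); print([onz(W[i],px(i,p),.092).round(4) for i,p in ((2,(289.1,456.3)),(3,(694.6,456)))])
L=t("barL",2,(10,324),(414,324));Rr=t("barR",2,(133,327),(536,327)); print("bar yaw",np.degrees(np.arctan2(*(L-Rr)[:2]*[-1,-1]*np.array([-1,1]))).round(2))
t("hinge end",2,(135,465),(530,464))
pp=[t("post",2,(191,592),(596,591)),t("postUL",2,(192,322),(606,330))]
```

```text
rackc [0.4929 0.2298 0.1106] 0.16
rackc [0.5009 0.3206 0.1058] 0.2
rackc [0.5901 0.3138 0.1118] 0.25
rackc [0.584  0.2223 0.1078] 0.17
rack mean [0.542  0.2716 0.109 ]
  z=.11: [0.5416 0.2715 0.11  ] [[0.4928, 0.2298], [0.5004, 0.3197], [0.5905, 0.3141], [0.5829, 0.2223]]
  z=.11: [0.5419 0.2717 0.11  ] [[0.4933, 0.2297], [0.4999, 0.3204], [0.5912, 0.3138], [0.5834, 0.2227]]
handle [0.5378 0.2623 0.1637] 0.51
handle [0.5301 0.2771 0.1739] 0.06
handle [0.5486 0.2819 0.1633] 0.65
handle [0.5542 0.267  0.1611] 0.08
handle mean [0.5427 0.2721 0.1655]
  z=.166: [0.5425 0.2721 0.166 ] 13.8 [0.0164 0.0162 0.0155]
  z=.166: [0.5424 0.2722 0.166 ] 20.1 [0.0147 0.0155 0.0157]
beads [ 0.5788 -0.0524  0.0966] 0.05
[array([ 0.5804, -0.0526,  0.092 ]), array([ 0.5802, -0.0517,  0.092 ])]
barL [ 0.5065 -0.2156  0.07  ] 0.01
barR [ 0.5086 -0.1445  0.0675] 0.01
bar yaw -1.67
hinge end [ 0.594  -0.1495  0.0661] 0.18
post [ 0.6545 -0.1093  0.1176] 0.18
postUL [ 0.5032 -0.1044  0.0999] 1.6
```

Two independent estimates of the bar's position agree, and the rack and handle estimates agree too:

- **Rack:** (0.542, 0.2717), with the handle at yaw about 17°.
- **Station:** (0.580, −0.052), yaw about −1.6°. This predicts the bar at (0.5075, −0.187, 0.065), and I measured (0.507, −0.187, 0.068).

Next I'll grasp the rod.

Run:
```python
from h import *
from station import robot, viewer
R=yaw(np.radians(107))
p=np.array([.5423,.272,0])
robot.reach(p+[0,0,.25],R)
robot.servo_line(p+[0,0,.152],v=.08)
o=robot.get_obs();print(o["contact_force"].round(2),o["tcp_pos"].round(4))
robot.grasp(40); robot.wait(.2)
o=robot.get_obs();print(o["opening"],o["gripper_force"],o["contact_force"].round(2),o["tcp_pos"].round(4))
robot.servo_line(p+[0,0,.31],v=.12); robot.wait(.2)
o=robot.get_obs();print(o["opening"],o["contact_force"].round(2),o["qpos"].round(2),o["time_s"])
T=viewer.snapshot("top");S=viewer.snapshot("scene");pickle.dump((T,S),open("lift.pkl","wb"))
pic=[]
for s in (T,S):
    q=proj(s,[.5423,.272,.2]).astype(int); print(q, proj(s,[.5423,.272,.168]).round(1),proj(s,[.5423,.272,.268]).round(1))
    c=s["img"][max(q[1]-50,0):q[1]+50,max(q[0]-50,0):q[0]+50]; print(max(q-50,key=lambda z:0) if 0 else np.maximum(q-50,0))
    pic.append(cv2.resize(c,(400,400),interpolation=cv2.INTER_CUBIC))
cv2.imwrite("pics/lift.png",np.hstack(pic))
```

```text
[-0.74 -0.68 -0.08] [0.5427 0.2722 0.1526]
0.017199825325938174 39.99464392662048 [-0.45 -0.42 -0.24] [0.5424 0.272  0.152 ]
0.01721394901691912 [ 0.62  0.25 -0.73] [0.45 0.33 1.3  0.   1.52 0.15] 12.2917
[110 193] [116.1 195.2] [ 97.7 188. ]
[ 60 143]
[364 161] [362.  167.8] [368.8 148.5]
[314 111]
```

View pics/lift.png

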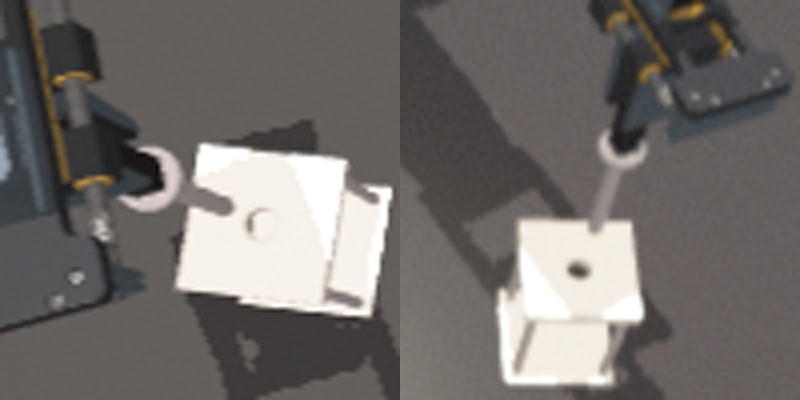

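The rod hangs upright: its tip is at (228,207) and (596,228) in the crops, within 1–2 pixels of the prediction. Now I'll stir.

Run:
```python
from h import *
from station import robot, viewer
T,S=pickle.load(open("lift.pkl","rb")); print("hole",tri((T,(125.1,198.9)),(S,(358.6,178.1))).round(4))
R=yaw(np.radians(107)); c=np.array([.580,-.0522,0])
robot.servo_line(c+[0,0,.31],R,v=.25); robot.wait(.1)
t0=robot.get_obs(); print(t0["time_s"],t0["contact_force"].round(2),t0["tcp_pos"].round(4))
robot.servo_line(c+[0,0,.245],v=.12); robot.servo_line(c+[0,0,.230],v=.05); robot.wait(.1)
print((robot.get_obs()["contact_force"]-t0["contact_force"]).round(2))
n=16; F=[]; z=.230
for k in range(3*n+3):
    a=2*np.pi*k/n; r=.0215
    robot.servo_line(c+[r*np.cos(a),r*np.sin(a),z],v=.05)
    o=robot.get_obs(); f=o["contact_force"]-t0["contact_force"]; F.append(np.linalg.norm(f))
    if k%n==0: print(k,round(o["time_s"],2),f.round(1),o["tcp_pos"].round(4),round(o["opening"],4))
    if F[-1]>25: print("force",k,f); break
    if o["time_s"]>40: print("slow",k); break
print("max",max(F))
robot.servo_line(c+[0,0,z],v=.05); s=viewer.snapshot("scene"); robot.servo_line(c+[0,0,.31],v=.12)
o=robot.get_obs(); print(o["time_s"],o["contact_force"].round(2))
T=viewer.snapshot("top");S=viewer.snapshot("scene");pickle.dump((T,S),open("lift2.pkl","wb"))
pic=[]
for s in (T,S):
    q=proj(s,c+[0,0,.15]).astype(int)-50; print(q,proj(s,c+[0,0,.168]).round(1))
    pic.append(cv2.resize(s["img"][q[1]:q[1]+100,q[0]:q[0]+100],(400,400),interpolation=cv2.INTER_CUBIC))
cv2.imwrite("pics/lift2.png",np.hstack(pic))
```

```text
hole [0.5419 0.2727 0.1082]
13.95 [ 0.31  0.17 -0.36] [ 0.5799 -0.0511  0.3101]
[-0.5   0.17 -0.87]
0 15.78 [-3.  -0.4  0.4] [ 0.6008 -0.0521  0.2295] 0.0175
16 20.84 [-2.  -1.7  0.7] [ 0.6011 -0.0524  0.23  ] 0.0174
32 25.91 [-1.7  0.1 -0.9] [ 0.6016 -0.0519  0.23  ] 0.0173
48 30.98 [-3.1 -0.1 -0.2] [ 0.601  -0.0517  0.2298] 0.0171
max 3.2860887018545837
33.0583 [ 0.61  0.24 -0.71]
[206 133] [256.5 182.3]
[207 136] [257.3 183.5]
```

View pics/lift2.png

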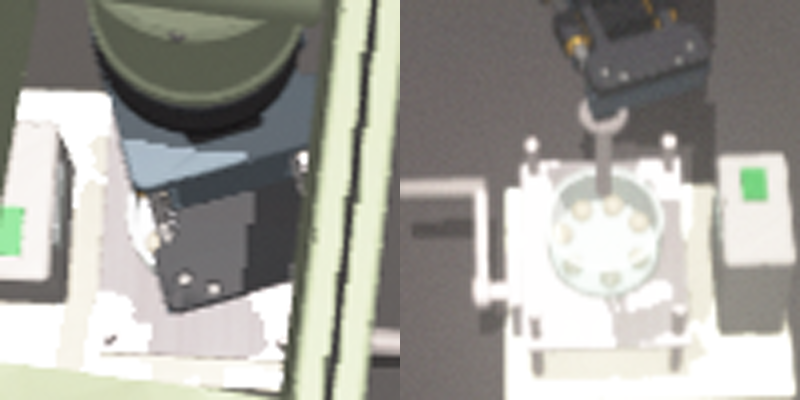

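The tip is still where expected ((603,193) in the scene crop) and the beads lie in the dish. Now I'll hang the rod back, checking force on the way down.

Run:
```python
from h import *
from station import robot, viewer
p=np.array([.5423,.2722,0]); R=yaw(np.radians(107))
robot.servo_line(p+[0,0,.31],R,v=.25); robot.servo_line(p+[0,0,.262],v=.1); robot.wait(.2)
f0=robot.get_obs()["contact_force"]; ok=True
for z in (.245,.225,.19,.16,.1530):
    robot.servo_line(p+[0,0,z],v=.08); f=robot.get_obs()["contact_force"]-f0; print(z,f.round(2))
    if np.linalg.norm(f)>8: ok=False; break
if ok:
    robot.wait(.2); print(robot.get_obs()["tcp_pos"].round(4))
    robot.release(); robot.wait(.2); robot.servo_line(p+[0,0,.30],v=.15)
    o=robot.get_obs(); print(o["time_s"],o["contact_force"].round(2))
    c=np.array([.580,-.0522,0]); th=np.radians(-1.6); X=np.array([np.cos(th),np.sin(th),0]);Y=np.array([-np.sin(th),np.cos(th),0])
    g=c+.020*X-.137*Y+[0,0,.050]+.09*(-np.sin(1.4)*X+np.cos(1.4)*np.array([0,0,1])); print(g.round(4))
    robot.reach(g+[0,0,.2],yaw(np.radians(90)+th)); robot.wait(.1)
    s=viewer.snapshot("wrist"); S=viewer.snapshot("scene"); print(robot.get_obs()["time_s"],robot.get_obs()["qpos"].round(2))
    pickle.dump((s,S),open("lev.pkl","wb"))
    q=proj(S,[.5423,.272,.14]).astype(int)-[30,35]; print("rack crop",q,"grip px",proj(s,g).round(1))
    for e in (-.028,.028,.035): print(proj(s,g+e*Y).round(1))
    cv2.imwrite("pics/lev.png",np.hstack([cv2.resize(s["img"],(512,384)),cv2.resize(S["img"][q[1]:q[1]+80,q[0]:q[0]+60],(288,384),interpolation=cv2.INTER_CUBIC)]))
```

```text
0.245 [0.22 0.35 1.15]
0.225 [-0.15  1.17  0.57]
0.19 [0.49 0.4  0.32]
0.16 [ 0.94 -0.28  0.64]
0.153 [0.17 0.53 1.13]
[0.5425 0.2723 0.1532]
40.2833 [-0.76  0.46  0.35]
[ 0.5075 -0.1872  0.0653]
42.175 [-0.37  0.23  1.54  0.    1.37 -0.35]
rack crop [330 137] grip px [255.8 170.1]
[255.7 192.5]
[255.8 146.8]
[255.8 140.8]
```

View pics/lev.png

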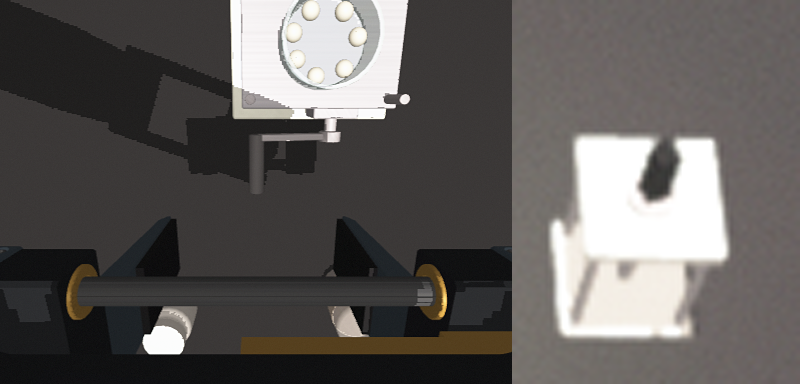

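All seven beads are in the dish, the rod hangs in its rack, and the bar at (257,134–194) matches the prediction. Now I'll grip and raise the lever.

Run:
```python
from h import *
from station import robot, viewer
c=np.array([.580,-.0522,0]); th=np.radians(-1.6); X=np.array([np.cos(th),np.sin(th),0]);Y=np.array([-np.sin(th),np.cos(th),0]);Z=np.array([0,0,1.])
H=c+.020*X-.137*Y+.050*Z
G=lambda a:H+.09*(-np.sin(1.4-a)*X+np.cos(1.4-a)*Z)+.006*Z
robot.servo_line(G(0)+.06*Z,v=.15); robot.servo_line(G(0),v=.08); robot.wait(.1)
f0=robot.get_obs()["contact_force"]; print("down",f0.round(2))
robot.grasp(35); robot.wait(.2); o=robot.get_obs(); print(o["opening"],(o["contact_force"]-f0).round(2))
for i,a in enumerate(np.linspace(0,1.4,15)[1:]):
    robot.servo_line(G(a),v=.05); o=robot.get_obs(); f=o["contact_force"]-f0
    if i%2: print(round(a,2),f.round(1),round(o["opening"],4),(o["tcp_pos"]-G(a)).round(4))
    if np.linalg.norm(f)>40: print("force!",a,f); break
robot.wait(.3); o=robot.get_obs(); print(o["time_s"],(o["contact_force"]-f0).round(1),(o["tcp_pos"]-G(1.4)).round(4),o["gripper_force"])
s=viewer.snapshot("wrist"); S=viewer.snapshot("scene"); pickle.dump((s,S),open("up.pkl","wb"))
q=np.array([200,150]); print(proj(s,H).round(1),proj(s,H+.09*Z).round(1))
cv2.imwrite("pics/up.png",np.hstack([s["img"],cv2.resize(S["img"][140:260,205:295],(288,384),interpolation=cv2.INTER_CUBIC)]))
```

```text
down [-0.68  0.39 -0.03]
0.0003037753476199283 [ 0.87 -0.45 -0.21]
0.2 [-0.1  0.5  0.1] 0.0005 [ 0.0004 -0.0001  0.0004]
0.4 [ 0.4  0.4 -0.1] 0.0 [ 0.0004 -0.0001  0.0004]
0.6 [-0.3 -0.3  1. ] 0.0005 [ 0.0004 -0.0001  0.0003]
0.8 [ 1.1 -0.7 -0. ] 0.0008 [ 0.0004 -0.      0.0002]
1.0 [-0.  -0.2  0.6] 0.0003 [ 0.0004 -0.      0.0001]
1.2 [ 0.2  0.1 -0.3] 0.0005 [ 0.0003 -0.      0.    ]
1.4 [ 0.3 -0.6  0.1] 0.0006 [ 0.0003  0.     -0.0001]
50.75 [ 0.5  0.1 -0.1] [-0.0001 -0.      0.    ] 0.0
[256.4 194.1] [256.7 235.4]
```

View pics/up.png

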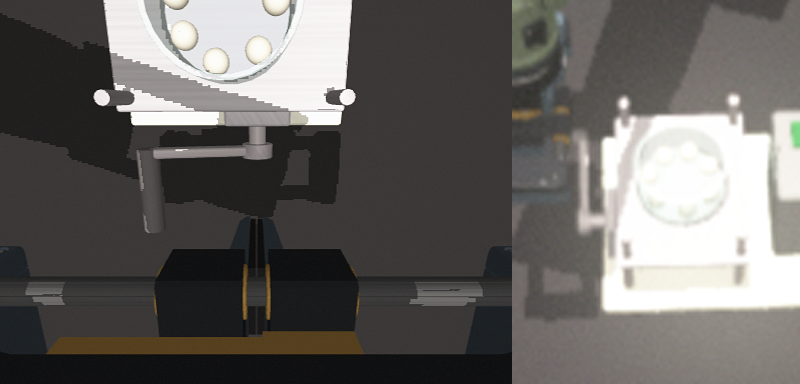

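The grasp missed. The opening is about 0, and the lever is still down in the image, with the bar at (147,150)–(153,232). I'll work out why before trying again.

```bash
cat >> h.py <<'E'
c=np.array([.580,-.0522,0]); th=np.radians(-1.6); X=np.array([np.cos(th),np.sin(th),0]);Y=np.array([-np.sin(th),np.cos(th),0]);Z=np.array([0,0,1.])
H=c+.020*X-.137*Y+.050*Z
G=lambda a:H+.09*(-np.sin(1.4-a)*X+np.cos(1.4-a)*Z)+.006*Z
E
python3 - <<'E'
from h import *
s,S=pickle.load(open("up.pkl","rb")); s2,S2=pickle.load(open("lev.pkl","rb"))
g=G(0)-.006*Z
for n,e in (("free end",-.028),("grip",0),("arm end",.043)): print(n,proj(s,g+e*Y).round(1),proj(s2,g+e*Y).round(1))
t=G(1.4); 
for k in (0,-.006,-.025): print("tcp",k,proj(s,t+k*Z).round(1))
for n,a,b in (("free",(153,232),(257,194)),("armend",(148,150),(257,135)),("hingeboss",(258,150),(332,136))): print(n,tri((s,a),(s2,b)).round(4))
E
python3 -c "
from station import robot
o=robot.get_obs();print(o['tcp_pos'],o['ee_rot'].round(3),o['opening'],o['time_s'])"
```

```text
free end [154.4 230.1] [255.7 192.5]
grip [151.4 199.3] [255.8 170.1]
arm end [146.3 148.4] [255.8 133.9]
tcp 0 [256.7 239.5]
tcp -0.006 [256.7 235.4]
tcp -0.025 [256.6 224. ]
free [ 0.5081 -0.2145  0.0727]
armend [ 0.5101 -0.1455  0.0659]
hingeboss [ 0.5987 -0.1493  0.0599]
[ 0.59608802 -0.18972731  0.14604338] [[ 0.028  1.     0.   ]
 [ 1.    -0.028 -0.   ]
 [-0.     0.    -1.   ]] 0.0004286179302130425 50.85
```

The bar is where predicted, so I'll go back down, stop before closing and look. The clock stands still between scripts.

Run:
```python
from h import *
from station import robot, viewer
robot.release()
robot.servo_line(G(0)+.07*Z,v=.25); robot.servo_line(G(0),v=.12)
o=robot.get_obs(); print(o["tcp_pos"].round(4),G(0).round(4),o["opening"],o["contact_force"].round(2),o["time_s"])
s=viewer.snapshot("wrist"); S=viewer.snapshot("scene"); pickle.dump((s,S),open("dn.pkl","wb"))
print(proj(s,G(0)-.006*Z).round(1),proj(s,G(0)-.006*Z-.028*Y).round(1), proj(S,G(0)).round(1))
cv2.imwrite("pics/dn.png",np.hstack([s["img"],cv2.resize(S["img"][140:260,170:260],(288,384),interpolation=cv2.INTER_CUBIC)]))
```

```text
[ 0.5084 -0.1874  0.0716] [ 0.5075 -0.1872  0.0713] 0.09114438916325246 [-0.61 -0.28  0.65] 53.4833
[255. 235.] [255.1 274.9] [214.7 182.4]
```

View pics/dn.png

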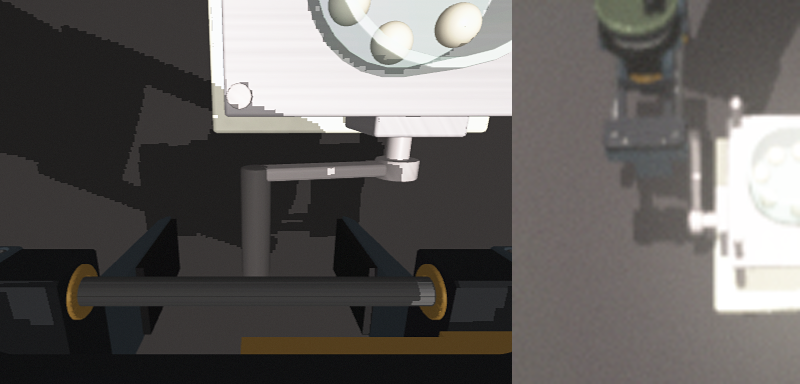

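The bar sits between the open fingers at (255,168–275). The midplane of the fingers is about 1.5 mm towards +x of it, at around (257,220). So the −x finger probably touched first and flipped the lever up out of the grip. I'll shift 2 mm towards −x so the bar is pressed against its stop, and close gently.

Run:
```python
from h import *
from station import robot, viewer
robot.servo_line(G(0)-.002*X,v=.05); robot.wait(.2)
o=robot.get_obs(); f0=o["contact_force"]; print(o["tcp_pos"].round(4))
robot.grasp(10)
o=robot.get_obs(); print(o["opening"],o["gripper_force"],(o["contact_force"]-f0).round(2),o["time_s"])
s=viewer.snapshot("wrist"); pickle.dump(s,open("gr.pkl","wb")); cv2.imwrite("pics/gr.png",s["img"])
```

```text
[ 0.5056 -0.1872  0.0715]
0.0005811046533137969 0.0 [-0.33 -0.26 -0.67] 55.4
```

View pics/gr.png

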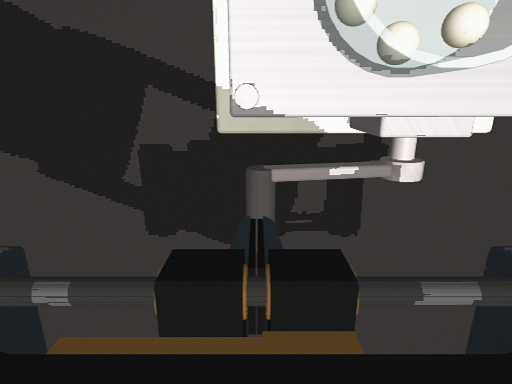

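The fingers closed at (257,218) in front of the bar, and the bar at (261,168–218) runs on behind them. It appears to lie lower than the fingertips, so I'll re-solve its height from every view, with no motion.

Run:
```python
from h import *
dn=pickle.load(open("dn.pkl","rb"))[0]; gr=pickle.load(open("gr.pkl","rb")); up=pickle.load(open("up.pkl","rb"))[0]; lev=pickle.load(open("lev.pkl","rb"))[0]
w2,w3=[pickle.load(open(f"w{i}.pkl","rb")) for i in (2,3)]
for n,s in (("dn",dn),("gr",gr),("up",up)): print(n,"cam",np.linalg.inv(s["view"])[:3,3].round(4),"axis",(-s["view"][2,:3]).round(3))
# measured bar widths: print row profiles
for n,s,r,a,b in (("dn",dn,200,225,290),("dn",dn,240,225,290),("gr",gr,195,225,300),("lev",lev,170,240,275)):
    print(n,r,a,s["img"][r,a:b].mean(1).astype(int).tolist())
b=G(0)-.006*Z
for z in (.065,.055,.045,.035):
    q=b.copy(); q[2]=z
    for n,s,e in (("dn",dn,.020),("lev",lev,0)):
        print(z,n,"w",(proj(s,q+e*Y+.009*X)-proj(s,q+e*Y-.009*X))[0].round(1),"row,col",proj(s,q+e*Y).round(1),"armend",proj(s,q+.043*Y).round(1),"free",proj(s,q-.028*Y).round(1))
# multi-view arm-end/free: 
print("armend",tri((dn,(255,168)),(lev,(257,135)),(up,(148,150))).round(4))
t=np.array([.5056,-.1872,.0715])
print("tip front/back px in gr",[proj(gr,t-.025*Z+e*Y).round(1).tolist() for e in (.016,0,-.016)])
```

```text
dn cam [ 0.5102 -0.1062  0.2484] axis [-0.007 -0.287 -0.958]
gr cam [ 0.5075 -0.106   0.2481] axis [-0.008 -0.287 -0.958]
up cam [ 0.598  -0.1085  0.3228] axis [-0.008 -0.287 -0.958]
dn 200 225 [31, 31, 32, 33, 29, 29, 30, 32, 32, 31, 32, 30, 33, 30, 30, 35, 47, 55, 61, 62, 65, 69, 72, 75, 75, 77, 77, 79, 80, 81, 80, 81, 80, 80, 78, 78, 78, 76, 75, 74, 71, 69, 67, 66, 60, 47, 33, 31, 31, 31, 30, 32, 30, 32, 30, 31, 30, 32, 32, 30, 30, 31, 31, 31, 33]
dn 240 225 [28, 31, 29, 31, 33, 30, 33, 30, 30, 31, 31, 32, 31, 31, 31, 29, 38, 54, 61, 63, 66, 67, 72, 73, 76, 77, 78, 78, 80, 80, 79, 80, 80, 79, 79, 78, 75, 77, 75, 72, 69, 70, 64, 62, 54, 39, 30, 29, 31, 31, 29, 29, 42, 59, 57, 56, 56, 56, 55, 56, 56, 55, 55, 54, 58]
gr 195 225 [31, 31, 31, 29, 31, 31, 31, 32, 30, 30, 30, 31, 32, 31, 32, 30, 31, 33, 30, 31, 36, 49, 58, 61, 63, 65, 68, 72, 70, 73, 76, 76, 78, 80, 80, 79, 82, 79, 80, 79, 78, 78, 78, 76, 75, 72, 71, 68, 65, 61, 46, 28, 32, 31, 31, 31, 31, 31, 30, 30, 32, 30, 30, 31, 32, 32, 31, 30, 29, 31, 31, 28, 39, 57, 54]
lev 170 240 [33, 33, 30, 31, 33, 33, 31, 29, 33, 47, 65, 69, 75, 77, 81, 82, 83, 83, 81, 78, 74, 73, 68, 55, 35, 31, 30, 42, 57, 58, 58, 58, 58, 59, 56]
0.065 dn w 29.8 row,col [255.  204.3] armend [254.9 166.8] free [255.1 274.7]
0.065 lev w 15.0 row,col [255.8 170. ] armend [255.8 133.9] free [255.7 192.4]
0.055 dn w 28.4 row,col [255.  199.3] armend [254.9 163.5] free [255.1 266.9]
0.055 lev w 14.6 row,col [255.8 168.3] armend [255.8 133. ] free [255.7 190.2]
0.045 dn w 27.1 row,col [255.  194.7] armend [255.  160.5] free [255.1 259.8]
0.045 lev w 14.3 row,col [255.8 166.7] armend [255.8 132.1] free [255.7 188. ]
0.035 dn w 25.9 row,col [255.  190.6] armend [255.  157.7] free [255.1 253.2]
0.035 lev w 13.9 row,col [255.8 165.1] armend [255.8 131.4] free [255.7 186. ]
armend [ 0.5094 -0.1456  0.0635]
tip front/back px in gr [[256.5, 201.6], [256.5, 224.1], [256.6, 245.7]]
```

The bar really is at z ≈ 0.065. The finger gap in the image (158 px for 91 mm) puts the visible tips at z ≈ 0.08, so they reach about 34 mm less far ahead than I assumed and closed above the bar. I'll open, go 33 mm lower under force watch and grasp, raising the lever only if the opening shows the bar is held.

Run:
```python
from h import *
from station import robot, viewer
D=-.033*Z
robot.release(); robot.servo_line(G(0)-.0005*X,v=.05)
f0=robot.get_obs()["contact_force"]; ok=True
for k in (.4,.7,1.):
    robot.servo_line(G(0)-.0005*X+k*D,v=.08); f=robot.get_obs()["contact_force"]-f0
    if np.linalg.norm(f)>6: ok=False; print("contact",k,f); break
if ok:
    robot.grasp(25); robot.wait(.1); o=robot.get_obs(); print(o["opening"],o["gripper_force"],(o["contact_force"]-f0).round(2),o["time_s"])
    if .012<o["opening"]<.024:
        for i,a in enumerate(np.linspace(0,1.4,13)[1:]):
            robot.servo_line(G(a)+D,v=.06); o=robot.get_obs(); f=o["contact_force"]-f0
            if i%2: print(round(a,2),f.round(1),round(o["opening"],4),(o["tcp_pos"]-G(a)-D).round(4))
            if np.linalg.norm(f)>40 or o["opening"]<.01: print("stop!",a,f); break
o=robot.get_obs(); print(o["time_s"],o["opening"],(o["contact_force"]-f0).round(1))
s=viewer.snapshot("wrist"); S=viewer.snapshot("scene"); pickle.dump((s,S),open("fin.pkl","wb")); cv2.imwrite("pics/fin.png",s["img"]); cv2.imwrite("pics/finS.png",S["img"])
```

```text
0.01742536840713472 25.002188980579376 [ 4.77  0.07 -3.42] 59.175
0.23 [ 2.7 -1.8 -7.9] 0.0171 [-0.0006  0.     -0.0005]
0.47 [-4.  -2.7 -5. ] 0.0173 [-0.0018  0.0001  0.0005]
0.7 [-11.4  -3.6   1.2] 0.0174 [-0.0047  0.0002  0.0007]
0.93 [-20.5  -2.3  13.7] 0.0172 [-0.0077  0.0002  0.0022]
1.17 [-15.   -1.8  15.7] 0.0175 [-0.004   0.0001  0.0041]
1.4 [-9.2 -1.   9.9] 0.0176 [-0.002  -0.      0.0037]
63.075 0.017631918219688125 [-9.2 -1.   9.9]
```

The bar is held (opening 17.6 mm, grip about 25 N). The tool is within 2 mm in x of upright, just short of it, and the spring pull shows on the wrist. I'll check it is steady and hand the job in.

Run:
```python
from h import *
from station import robot
robot.wait(.3); o=robot.get_obs(); b=o["tcp_pos"]-(H+.063*Z); print(b.round(4),"angle",1.4+np.dot(b,X)/.09,o["opening"],o["contact_force"].round(1),o["time_s"])
if o["opening"]>.012: print(robot.finish_job())
```

```text
[-0.002  -0.      0.0037] angle 1.3774842906926807 0.017066069564984274 [-10.1  -0.5  11. ] 63.475
the job is handed in; nothing more can be done
None
```

I handed the job in at 63.5 s: beads stirred three full turns, rod hung back and released, and the lever held at about 1.38 rad, just short of upright (two earlier lever grasps closed above the bar; the lift wasn't viewed afterwards, and its height rests on arm position and force readings).

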